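Tip the snack carton onto the scan zone and check it out

TASK

Check out the orange snack-bar carton: push it near its top so that it topples over onto the teal zone, barcode side down, and comes to rest flat and wholly inside the white outline of the zone. Then press the green button beside the zone all the way down and let it come up again. Only push and press with the fingertips: never take the carton between the fingers or lift it, do not press the button before the carton is down, and leave the mouthguard case, the dumbbell, the bottle and the jar where they are.

Things in the scene. Friction and masses are not known exactly. Their poses are not given: they have to be found in the camera images.
- carton: Loose orange carton, white band, about 0.25 kg: 40 mm thick (own x), 70 wide (y), 140 tall (z). Origin: centre of its underside. It starts upright on the grey board at the near end of the zone, barcode face (own +x) towards the zone. Past about 16 degrees of tilt it falls by itself; pushed in its upper third (about 110 mm up) its foot stays, pushed low it slides.
- zone (a point): Centre of the teal rectangle with white outline, on top of the flat grey board (8 mm thick, 310 by 270 mm, fixed). The rectangle is 200 mm along own x and 130 mm along own y, printed flush; own x points from the carton's standing place into the zone (the carton faces that way within 5 degrees), z up.
- scan_top (a point): Centre of the top of the round green push button (36 mm across, in a black housing on the board, 130 mm to the -y side of the zone's centre and 20 mm along its +x). Pressed straight down.
- scan (a joint): Travel of the green button in m: 0 up, 0.006 fully down, which takes 5 N; it springs back.
- corner_c0 (a point): Corner of the carton's barcode face (its own +x face): lower corner of the carton as it stands, -y side. Outline check only.
- corner_c1 (a point): Corner of the carton's barcode face (its own +x face): lower corner of the carton as it stands, +y side. Outline check only.
- corner_c2 (a point): Corner of the carton's barcode face (its own +x face): upper corner of the carton as it stands, -y side. Outline check only.
- corner_c3 (a point): Corner of the carton's barcode face (its own +x face): upper corner of the carton as it stands, +y side. Outline check only.
- mouthguard_case: Teal flat case 75 by 70 by 27 mm, loose on the island to the +y side of the board; origin at the centre of its underside. Not to be disturbed.
- dumbbell: Cast iron mini dumbbell with hexagonal heads, 130 mm long (own x), 48 mm high, loose on the island on the -y side of the board, past the button; origin under its middle. Not to be disturbed.
- bottle: Stainless bottle with black cap, 68 mm across, 200 mm tall, standing on the white turntable to the robot's left; origin at the centre of its underside. Not to be disturbed.
- jar: Glass jar, 72 mm across, 110 mm tall, on the same turntable; origin at the centre of its underside. Not to be disturbed.
There are look-alikes about, which are no part of the job. What is shaped like the carton but blue or purple is not meant.

How it is judged (in metres and radians):
On the way, in this order (a step that is already met when the one before it is completed fails the run):
1. the carton lies barcode down, flat and wholly inside the teal zone (angle between carton's own z axis and vertical between 1.48 and 1.66 rad and x of corner_c0 in the frame of zone between -0.103 and 0.103 m and y of corner_c0 in the frame of zone between -0.068 and 0.068 m and z of each of corner_c0, corner_c1, corner_c2, corner_c3 in the frame of zone below 0.006 m and x of corner_c1 in the frame of zone between -0.103 and 0.103 m and y of corner_c1 in the frame of zone between -0.068 and 0.068 m and x of corner_c2 in the frame of zone between -0.103 and 0.103 m and y of corner_c2 in the frame of zone between -0.068 and 0.068 m and x of corner_c3 in the frame of zone between -0.103 and 0.103 m and y of corner_c3 in the frame of zone between -0.068 and 0.068 m and linear speed of carton below 0.02 m/s), for 0.2 s.
2. the green button is pressed down (value of joint scan above 0.004 m), for 0.05 s.
At the end, for the whole second after the job is handed in: Carton still and flat (within 5 degrees), barcode down, that face's four corners inside the white outline (to 3 mm past the teal); button pressed at least 4 mm after that and up again; case, dumbbell, bottle and jar within 15 mm of their starts (all of step 1 and value of joint scan below 0.002 m and distance of each of mouthguard_case, dumbbell, bottle, jar from where it was at the start of the episode below 0.015 m); the robot touches nothing.
It fails at once if the carton is lifted: the lower edge of its barcode face rises more than 20 mm off the board (z of each of corner_c0, corner_c1 in the frame of zone above 0.02 m).
It fails at once if the carton is taken between the fingers (contact force between the fingers and carton above 0.3 N and x of the grasp point in the frame of carton between -0.016 and 0.016 m and y of the grasp point in the frame of carton between -0.031 and 0.031 m and z of the grasp point in the frame of carton between 0.004 and 0.136 m).
It fails at once if the button is pressed before the carton has come down (value of joint scan above 0.003 m and angle between carton's own z axis and vertical below 1.4 rad).
It fails at once if a bystander is moved more than 15 mm (distance of any of mouthguard_case, dumbbell, bottle, jar from where it was at the start of the episode above 0.015 m).
It also fails if it takes over 38 s, if anything falls off the work surface, if the arm or the gripper's body presses on something with over 40 N, if the wrist force passes 120 N, or if a joint passes its speed limit or range.

ROBOT

A 7-joint arm with a two-finger parallel gripper is mounted at the origin on the work surface. World frame = base frame: x ahead of the robot, y to its left, z up, the work surface at z = 0. Lengths are in mm, angles in rad, forces in N, time in s.
With the tool pointing down it reaches from about 400 to 900 mm from the base axis. Payload 5.6 kg.
Tool frame: the origin (TCP) lies midway between the tips of the shut fingers; the grasp point (between the pads) lies 19 mm behind it; z points along the fingers, y is the line along which they close (so a half turn about z gives the same grasp; the last joint's range is limited). The gripper opens to 92 mm and grips with 3 to 60 N. Pads are 20 mm wide; open, the fingers measure 128 mm over their backs; the gripper's body (75 mm by 189 mm) begins 69 mm behind the grasp point.
Start: joints at [1.172, 0.468, -0.012, 1.603, 0.006, 1.071, -0.056], TCP at [226.381, -609.312, 214.592] pointing down, gripper open.
Joint ranges: [-2.53, 2.53], [-0.31, 2.02], [-1.57, 1.55], [0.28, 2.44], [-1.29, 4.43], [0.15, 1.84], [-2.92, 2.92]. Speed limits (rad/s): [2.57, 2.57, 3.14, 3.14, 3.14, 3.14, 3.14].

INTERFACE

Orientations are given as a rotation vector (axis times angle).
In Python, from cell import robot, grip, kin, viewer gives the robot as it stands. Calls block until the motion is done:
- robot.movep(position, orientation): joint-space move of the TCP to a pose.
- robot.servo_line(position, feed=150, rotation=None): straight line of the TCP; rotation=None keeps the orientation; feed is the mean speed in mm/s.
- robot.goto_joints(angles): joint-space move.
- grip(opening, newtons=None): opening from 0.0 (shut) to 1.0 (fully open); newtons is the grip in N (None keeps the last); returns when the fingers have stopped.
- robot.hold(seconds).
- kin.ik(position, orientation): joint angles nearest the present ones, or None.
- robot.observe(): the state.
- viewer.read_camera(name): name is "scene" or "top"; returns the picture (480x640x3 uint8, red, green, blue); there is no depth.
- viewer.camera_info(name): a dict with "camera_matrix" (3x3 intrinsics, pixels), "k1" (the pictures are not rectified: a ray, as slopes to the right and down, at radius r is drawn at 1 + k1 r^2 times it, then the intrinsics apply), "R" (3x3) and "t" (3): a world point X has camera coordinates R X + t. Camera axes: x right, y down, z forward; pixel columns grow to the right and rows downward; lengths in mm; the calibration is good to about 2 mm. A picture is of the moment at which its call begins. camera_info takes no time and is no camera call.
A pose or a line that the arm cannot do raises robot.IKError and nothing moves.
- robot.job_done(): hands the job in, once; it reports no verdict.
Trained networks look in the newest picture that a camera, given by its name, has taken for a name from the list of things; names that differ only in an ending like _2 or _b are one class to them, and where a whole thing is asked for, a point or a joint stands for the part that bears it (a point fixed in the world has none). Each returns a list of dicts, best first, with "confidence" (0 to 1); they miss things now and then, are a little off and sometimes report something else, mostly with a low value. They report only what shows in the picture. A call takes as long as a camera call. They do not tell look-alikes from the thing itself.
- viewer.silhouettes(name, camera): "mask" (480x640 bool, what is visible of it).
- viewer.pinpoint(name, camera): "at" ([x, y, z] in mm, in the coordinates of the camera as it stood for that picture, good to about 4 mm: a listed point, or the origin of a listed thing).
The state is a dict: "t": time; "joints": joint angles; "joint_velocities": joint speeds; "joint_torque": joint torques, N m; "tcp_pos": TCP position; "tcp_rot": TCP orientation; "contact_force": force on the tool from outside, world axes, zero at the start; "wrist_torque": the same for the moment, N m; "grip_width": opening from 0.0 (shut) to 1.0 (fully open).
Only numpy, scipy, OpenCV 4.12 (cv2) and the standard library are available. Lean on these libraries where they do the work, as an engineer would, in place of code of your own. Each camera call takes 0.05 s, during which the arm holds its last target. There are 200 camera calls.

## Working session

There is one attempt and no reset: what is moved stays moved. The work goes in short steps, each a Python script; the robot and the scene stay as the last script left them, time stands still between calls to the robot, and variables do not carry over. Pictures are saved under pics/ and viewed, on a budget of 10 in all, crops included, one or two more only if the job needs it, and the job is handed in when it is done.

```bash
ls; mkdir -p pics; cat > h.py <<'E'
import numpy as np, cv2
from cell import robot, grip, kin, viewer
def ray(cam,uv):
    c=viewer.camera_info(cam);K=np.array(c["camera_matrix"]);R=np.array(c["R"]);t=np.array(c["t"])
    p=cv2.undistortPoints(np.array(uv,float).reshape(-1,1,2),K,np.array([c["k1"],0,0,0.]))[:,0]
    d=np.c_[p,np.ones(len(p))]@R
    return -R.T@t,d
def onz(cam,uv,z):
    o,d=ray(cam,uv); return o+d*((z-o[2])/d[:,2])[:,None]
def world(cam,at):
    c=viewer.camera_info(cam); return np.array(c["R"]).T@(np.array(at)-np.array(c["t"]))
def proj(cam,X):
    c=viewer.camera_info(cam);return cv2.projectPoints(np.array(X,float).reshape(-1,1,3),cv2.Rodrigues(np.array(c["R"]))[0],np.array(c["t"],float),np.array(c["camera_matrix"]),np.array([c["k1"],0,0,0.]))[0][:,0]
def save(cam,f):
    im=viewer.read_camera(cam);cv2.imwrite(f,im[:,:,::-1]);return im
E
python3 - <<'E'
from h import *
np.set_printoptions(precision=1,suppress=True)
for c in("scene","top"):
    save(c,f"pics/{c}0.png")
    for n in("carton","zone","scan_top","dumbbell","mouthguard_case","bottle","jar"):
        print(c,n,[(world(c,d["at"]),round(d["confidence"],2),proj(c,world(c,d["at"]))) for d in viewer.pinpoint(n,c)[:3]])
print(robot.observe())
E
```

```text
pics
scene carton [(array([606.7, 213.6,   3.4]), 0.93, array([[367.6, 296.2]])), (array([520.1, -25.7,   8.7]), 0.73, array([[317.6, 220.5]])), (array([499.8, 170.9,  -5.4]), 0.58, array([[381.2, 260.5]]))]
scene zone [(array([600.8, -85.3,   9. ]), 0.97, array([[279.6, 226.1]]))]
scene scan_top [(array([ 535. , -195.7,   28.2]), 0.48, array([[268.2, 186.8]]))]
scene dumbbell [(array([ 466.3, -274. ,   -0.4]), 0.73, array([[268. , 168.2]]))]
scene mouthguard_case [(array([700.7,  54.7,   0.3]), 0.73, array([[290.7, 283.1]]))]
scene bottle [(array([488. , 446.5,  22.2]), 0.64, array([[482.7, 318.4]]))]
scene jar [(array([614. , 429.7,  26.1]), 0.61, array([[445.5, 352.4]]))]
top carton [(array([605. , 218.1, -10.4]), 0.74, array([[273.7, 251.7]])), (array([500. , 170.4,  -2.7]), 0.69, array([[291.1, 292.4]])), (array([526.6, -17.7,   8.1]), 0.62, array([[366.3, 281.9]]))]
top zone [(array([604.1, -81.8,   4. ]), 0.84, array([[391.1, 251.9]]))]
top scan_top [(array([ 530.4, -197.9,   28.3]), 0.59, array([[440.4, 280. ]]))]
top dumbbell [(array([ 466.8, -269.5,   -2.2]), 0.82, array([[467.5, 307.3]]))]
top mouthguard_case [(array([704.1,  50.6,  -3.3]), 0.75, array([[338.9, 214.2]]))]
top bottle [(array([489.9, 443.9,  24.2]), 0.77, array([[178.3, 294.7]]))]
top jar [(array([614.9, 433.2,  21.8]), 0.95, array([[186.5, 244.8]])), (array([524.7, -20.7,   8. ]), 0.59, array([[367.5, 282.7]]))]
{'t': 0.8, 'joints': array([ 1.2,  0.5, -0. ,  1.6,  0. ,  1.1, -0.1]), 'joint_velocities': array([ 0.,  0.,  0., -0., -0., -0., -0.]), 'joint_torque': array([ -0. , -52. ,  -0. , -24.4,  -0.1,   0. ,   0. ]), 'tcp_pos': array([ 226.4, -609.3,  214.6]), 'tcp_rot': array([ 3.1,  0.6, -0. ]), 'contact_force': array([-0.5, -0.8,  0.1]), 'wrist_torque': array([ 0.,  0., -0.]), 'grip_width': 1.0014529977505793}
```

```bash
python3 -c "
import cv2;print(cv2.imread('pics/top0.png').shape)"
```

```text
(480, 640, 3)
```

View pics/top0.png

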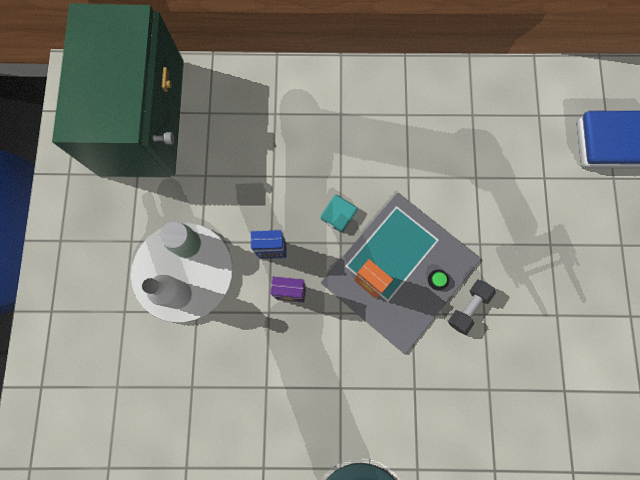

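View pics/scene0.png

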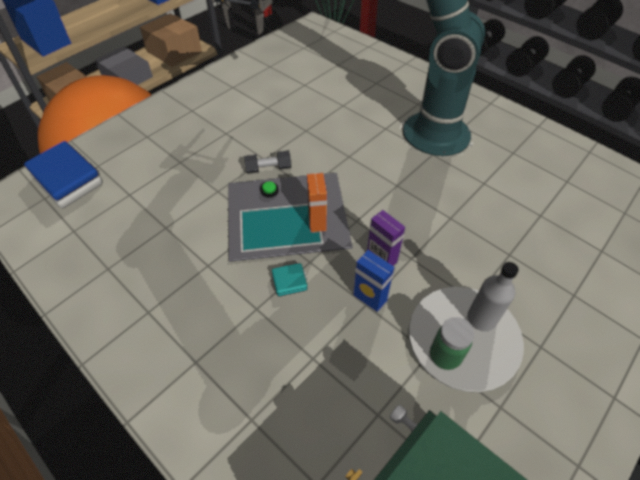

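Top view: the orange carton is at (374,277), at the near end of the teal zone (391,252). The button is at (440,280), the dumbbell at (470,307) and the case at (339,213). Look-alikes are purple (288,289) and blue (267,243), both off the board, so the orange one on the board fits. Next I refine the poses and confirm with an enlarged crop.

```bash
cat > fit.py <<'E'
from h import *
from scipy.optimize import minimize
def fit(im,z0,c0):
    out={}
    H={c:cv2.cvtColor(im[c],cv2.COLOR_RGB2HSV) for c in im}
    o,te={},{}
    for c in im:
        h=H[c]; roi=np.zeros(h.shape[:2],bool); u,v=proj(c,[[*z0[:2],8]])[0].astype(int); roi[v-70:v+70,u-75:u+75]=1
        o[c]=roi&(h[...,0]<16)&(h[...,1]>150)&(h[...,2]>70)
        t=(roi&(h[...,0]>82)&(h[...,0]<98)&(h[...,1]>110)).astype(np.uint8)
        n,l,s,_=cv2.connectedComponentsWithStats(t); te[c]=l==1+np.argmax(s[1:,4])
    def ren(c,X,S=4):
        p=cv2.convexHull((proj(c,X)*S+S/2).round().astype(np.int32)); m=np.zeros((480*S,640*S),np.uint8); cv2.fillConvexPoly(m,p,255)
        return cv2.resize(m,(640,480),interpolation=cv2.INTER_AREA)/255.
    def box(p,L,W,h0,h1):
        c,s=np.cos(p[2]),np.sin(p[2]); q=np.array([[L,W],[L,-W],[-L,-W],[-L,W]])/2@np.array([[c,s],[-s,c]])+p[:2]
        return np.array([[*a,z] for z in {h0,h1} for a in q])
    ker=np.ones((3,3),np.uint8)
    def cc(p,lst):
        e=0
        for c in lst:
            r=ren(c,box(p,40,70,8,148)); m=cv2.morphologyEx(o[c].astype(np.uint8),cv2.MORPH_CLOSE,np.ones((9,9),np.uint8)); e+=np.abs(r-m).sum()
        return e
    def cz(p,lst):
        e=0
        for c in lst:
            r=ren(c,box(p,200,130,8,8)); k=cv2.dilate(o[c].astype(np.uint8),np.ones((13,13),np.uint8))>0
            e+=np.abs(r-te[c])[~k].sum()
        return e
    mm=lambda f,x,l:minimize(f,x,args=(l,),method="Nelder-Mead",options=dict(initial_simplex=np.array(x)+np.array([[0,0,0],[12,0,0],[0,12,0],[0,0,.12]]),xatol=.02,fatol=.02))
    for l in (["top"],["scene"],["top","scene"]):
        z=mm(cz,z0,l); k=mm(cc,c0,l) if c0 is not None else None
        print(l,"zone",z.x.round(3),round(z.fun),"carton",k and (k.x.round(3),round(k.fun)))
    return z.x,k and k.x
E
python3 - <<'E'
from fit import *
im={c:cv2.imread(f"pics/{c}0.png")[:,:,::-1].copy() for c in("top","scene")}
z,k=fit(im,[602,-83,-.66],[523,-22,-.66])
c,s=np.cos(z[2]),np.sin(z[2]); d=k[:2]-z[:2]; print("carton in zone",c*d[0]+s*d[1],-s*d[0]+c*d[1],np.degrees(k[2]-z[2]))
a=cv2.resize(im["scene"][150:270,210:410,::-1],None,fx=4,fy=4,interpolation=cv2.INTER_CUBIC); cv2.imwrite("pics/crop1.png",a)
E
```

```text
['top'] zone [600.714 -80.881  -0.699] 111 carton (array([524.592, -25.073,  -0.712]), 66)
['scene'] zone [594.42  -86.019  -0.696] 174 carton (array([523.735, -24.962,  -0.782]), 79)
['top', 'scene'] zone [599.216 -81.654  -0.69 ] 362 carton (array([524.219, -24.77 ,  -0.771]), 162)
carton in zone -94.04854885766265 -3.8937827507713862 -4.649369514935297
```

View pics/crop1.png

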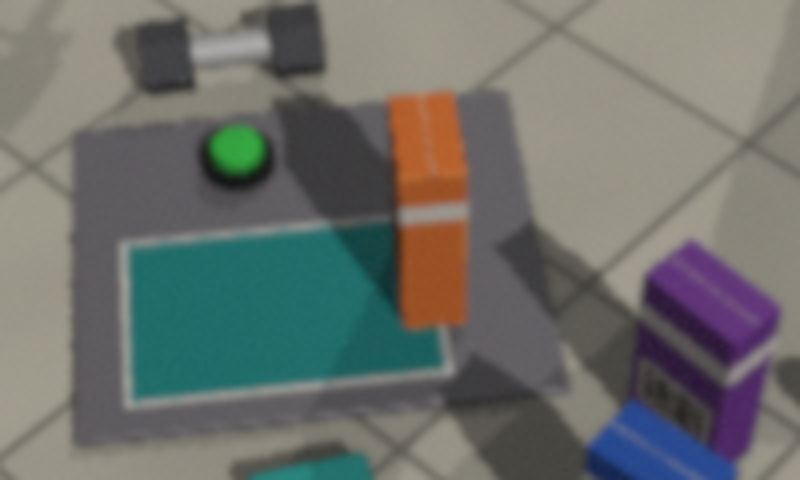

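The crop confirms it: the orange carton stands on the board at the near end of the zone, about 94 mm before the zone's centre, facing along it within 5°. The two-camera fit puts it at (524,-25) mm with yaw about -0.74. Now I push it slowly with the fingers shut.

```bash
cat >> h.py <<'E'
from scipy.spatial.transform import Rotation as Ro
def rots(yaw):
    out=[]
    for s in(1,-1):
        y=s*np.array([-np.sin(yaw),np.cos(yaw),0]); z=np.array([0,0,-1.]); out.append(Ro.from_matrix(np.c_[np.cross(y,z),y,z]).as_rotvec())
    return out
def best(pos,yaw):
    q0=robot.observe()["joints"]; c=[(np.abs(kin.ik(pos,r)-q0).max(),i,r) for i,r in enumerate(rots(yaw)) if kin.ik(pos,r) is not None]
    return min(c,key=lambda a:a[:2])[2]
E
python3 - <<'E'
from h import *
c=np.array([524,-25]);yaw=-.74;u=np.array([np.cos(yaw),np.sin(yaw)])
P=lambda d,z:[*(c+u*(-30+d)),z]
grip(0.0)
r=best(P(-40,260),yaw); robot.movep(P(-40,260),r)
robot.servo_line(P(-40,118)); robot.servo_line(P(-8,118),feed=80)
o=robot.observe();print(o["t"],o["tcp_pos"],o["contact_force"])
robot.servo_line(P(42,118),feed=35)
robot.hold(.6)
o=robot.observe();print(o["t"],o["tcp_pos"],o["contact_force"])
im=save("scene","pics/s2.png");im=save("top","pics/t2.png")
for cam in("scene","top"):
    viewer.read_camera(cam)
    print(cam,[(world(cam,d["at"]),d["confidence"]) for d in viewer.pinpoint("carton",cam)[:3]])
E
```

```text
6.2167 [4.95952081e+02 4.45698680e-01 1.17853804e+02] [-0.0233332  -0.07667587  0.08738545]
8.3917 [532.88227414 -33.10431416 117.99256131] [0.14305747 0.13490726 0.66710848]
scene [(array([6.05753703e+02, 2.17341939e+02, 5.27393281e-01]), 0.83), (array([497.59824073, 170.15997582,  -1.43942255]), 0.78), (array([539.6712025 , -40.96794386,  29.52390122]), 0.7)]
top [(array([605.55783741, 221.27717635,  -3.31238826]), 0.79), (array([4.97702778e+02, 1.71040168e+02, 6.68378365e-02]), 0.6)]
```

View pics/s2.png

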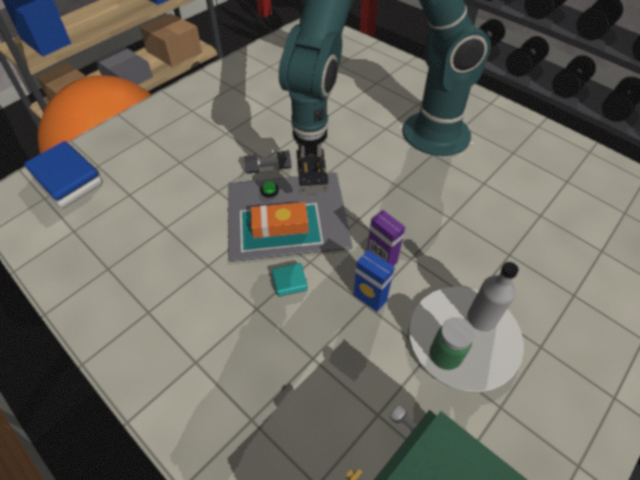

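The carton is down in the zone, at about (279,219), inside the outline. I'll retreat, then check the lying pose against the outline and locate the button.

```bash
python3 - <<'E'
from h import *
from scipy.optimize import minimize
p=robot.observe()["tcp_pos"]
robot.servo_line([p[0],p[1],215]);robot.servo_line([430,0,230],feed=200)
im={c:save(c,f"pics/{c}3.png") for c in("scene","top")}
# lying carton: silhouette fit of 140x70x40 box
zc=np.array([600,-82]);zy=-.695
m={}
for c in im:
    h=cv2.cvtColor(im[c],cv2.COLOR_RGB2HSV);u,v=proj(c,[[*zc,8]])[0].astype(int);roi=np.zeros((480,640),bool);roi[v-50:v+50,u-60:u+60]=1
    m[c]=cv2.morphologyEx((roi&(h[...,0]<22)&(h[...,1]>130)&(h[...,2]>70)).astype(np.uint8),cv2.MORPH_CLOSE,np.ones((13,13),np.uint8))
    g=(h[...,0]>45)&(h[...,0]<75)&(h[...,1]>120)&(h[...,2]>60)
    roi[:]=0;u,v=proj(c,[[533,-197,28]])[0].astype(int);roi[v-15:v+15,u-15:u+15]=1
    y,x=np.nonzero(g&roi);print(c,"button",len(x),onz(c,[[x.mean(),y.mean()]],27))
    print(c,[(world(c,d["at"]).round(1),round(d["confidence"],2)) for d in viewer.pinpoint("scan_top",c)[:2]], m[c].sum())
def box(p):
    c,s=np.cos(p[2]),np.sin(p[2]);q=np.array([[70,35],[70,-35],[-70,-35],[-70,35]])@np.array([[c,s],[-s,c]])+p[:2]
    return np.array([[*a,z] for z in(8,48) for a in q])
def ren(c,X,S=4):
    k=np.zeros((480*S,640*S),np.uint8);cv2.fillConvexPoly(k,cv2.convexHull((proj(c,X)*S+S/2).round().astype(np.int32)),255)
    return cv2.resize(k,(640,480),interpolation=cv2.INTER_AREA)/255.
for l in(["top"],["scene"]):
    r=minimize(lambda p:sum(np.abs(ren(c,box(p))-m[c]).sum() for c in l),[*zc,zy],method="Nelder-Mead",options=dict(initial_simplex=[[*zc,zy],[612,-82,zy],[600,-70,zy],[600,-82,zy+.12]]))
    c,s=np.cos(zy),np.sin(zy);B=box(r.x)[:4,:2]-zc
    print(l,r.x.round(2),round(r.fun),"corners in zone",(B@np.array([[c,-s],[s,c]])).round(0).tolist())
t=im["top"][190:330,310:510];s=im["scene"][160:270,215:360]
cv2.imwrite("pics/crop3.png",np.vstack([cv2.resize(t,(600,300),interpolation=3)[:,:,::-1],cv2.resize(s,(600,300),interpolation=3)[:,:,::-1]]))
print(robot.observe()["t"])
E
```

```text
scene button 139 [[ 534.40530362 -193.91166183   27.        ]]
scene [(array([ 537.7, -196.4,   30.2]), 0.59), (array([ 629.3, -159.3,    8.9]), 0.46)] 1679
top button 178 [[ 533.3030782 -194.9131845   27.       ]]
top [(array([ 533.7, -196. ,   29.5]), 0.72), (array([490.6, 447.7,  23.8]), 0.69)] 1478
['top'] [598.85 -87.81  -0.71] 231 corners in zone [[73.0, 29.0], [72.0, -41.0], [-68.0, -39.0], [-67.0, 31.0]]
['scene'] [595.66 -91.71  -0.72] 56 corners in zone [[74.0, 23.0], [72.0, -47.0], [-68.0, -44.0], [-66.0, 26.0]]
10.3833
```

View pics/crop3.png

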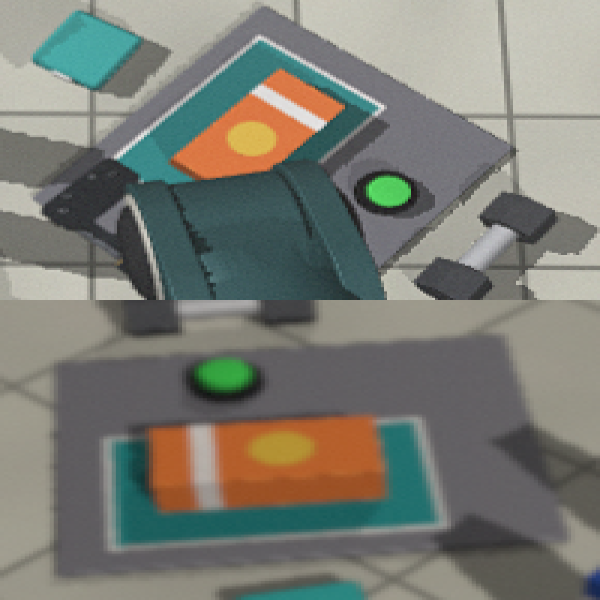

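The carton lies flat, with all corners at least 20 mm inside the outline. Now I press the button at (534,-195) in small steps, watching the force.

```bash
python3 - <<'E'
from h import *
b=[533.8,-195.2]
yaw=-.695
r=best([*b,120],yaw);robot.movep([*b,120],r)
robot.servo_line([*b,40],feed=120)
f0=robot.observe()["contact_force"][2];L=[]
for z in np.arange(36,15,-1.):
    robot.servo_line([*b,z],feed=15)
    o=robot.observe();f=o["contact_force"][2]-f0;L.append((z,round(float(o["tcp_pos"][2]),1),round(float(f),1)))
    if abs(f)>12: break
robot.hold(.15);print(L,robot.observe()["contact_force"])
robot.servo_line([*b,60],feed=60);robot.servo_line([*b,150],feed=200)
print(robot.observe()["t"])
E
```

```text
[(np.float64(36.0), 36.1, -0.2), (np.float64(35.0), 34.9, 0.3), (np.float64(34.0), 33.9, 0.2), (np.float64(33.0), 32.9, -0.1), (np.float64(32.0), 31.9, -0.0), (np.float64(31.0), 30.9, -0.5), (np.float64(30.0), 30.1, 2.5), (np.float64(29.0), 29.1, 2.0), (np.float64(28.0), 28.1, 2.1), (np.float64(27.0), 27.1, 4.3), (np.float64(26.0), 26.0, 3.9), (np.float64(25.0), 25.0, 4.9), (np.float64(24.0), 24.4, 7.6), (np.float64(23.0), 24.3, 15.4)] [-3.54525619  0.92326282 15.58242789]
17.3583
```

The button travelled 6 mm, from about 30.4 to the stop at 24.4, and was released. I'll move clear, take a final check and hand in.

```bash
python3 - <<'E'
from h import *
robot.servo_line([430,-260,220],feed=250)
im={c:save(c,f"pics/{c}5.png") for c in("scene","top")}
for c in im:
    for n in("dumbbell","mouthguard_case","bottle","jar","scan_top"):
        viewer_r=viewer.pinpoint(n,c); print(c,n,[(world(c,d["at"]).round(0),round(d["confidence"],2)) for d in viewer_r[:1]])
t=im["top"][170:330,310:510];s=im["scene"][150:300,215:365]
cv2.imwrite("pics/crop5.png",np.hstack([cv2.resize(x,(400,400),interpolation=3)[:,:,::-1] for x in(t,s)]))
o=robot.observe();print(o["t"],o["contact_force"])
E
```

```text
scene dumbbell [(array([ 466., -273.,   -1.]), 0.79)]
scene mouthguard_case [(array([702.,  54.,  -0.]), 0.74)]
scene bottle [(array([486., 446.,  24.]), 0.94)]
scene jar [(array([612., 433.,  28.]), 0.87)]
scene scan_top [(array([ 533., -196.,   30.]), 0.53)]
top dumbbell [(array([ 465., -268.,   -4.]), 0.68)]
top mouthguard_case [(array([704.,  49.,  -1.]), 0.84)]
top bottle [(array([487., 445.,  21.]), 0.64)]
top jar [(array([617., 432.,  23.]), 0.63)]
top scan_top [(array([ 531., -195.,   30.]), 0.44)]
18.675 [ 0.22811072 -0.29272436 -0.02586226]
```

View pics/crop5.png

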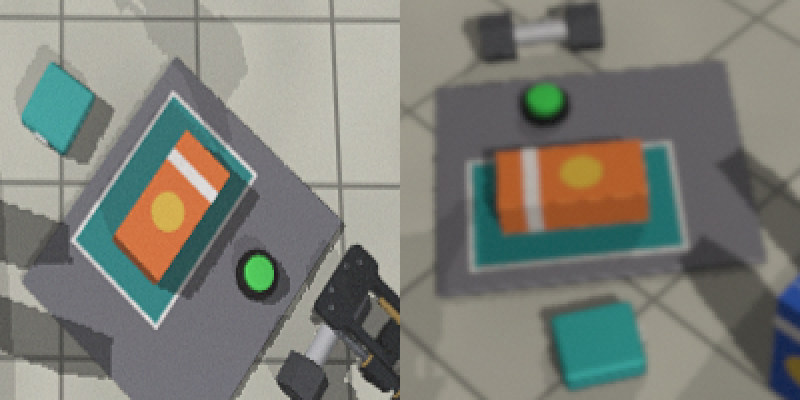

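The carton lies flat inside the outline, the button is up, the bystanders haven't moved, and the gripper hangs free well above the dumbbell.

```bash
python3 -c "
from h import *
robot.job_done()"
```

```text
the job is handed in; nothing more can be done
```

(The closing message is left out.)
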